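Clamp a mosaic clock face: nut by hand, then wrench

TASK

Clamp the mosaic clock face: with your fingers turn the brass nut clockwise until its white stripe points at the middle of the yellow band and no further, then tighten it with the wrench, and only the wrench, until the stripe points at the middle of the red band. Finally lay the wrench flat on its cork mat again, handle over the mat, and do not disturb the tile box, the blue bowl or the glue bottle.

Things in the scene. Friction and masses are not known exactly. Their poses are not given: they have to be found in the camera images.
- jig: Fixed jig: plywood disc 224 mm across with a mosaic clock face (white flower on green, 212 mm across, top 28 mm above the table); in its middle a dark steel pressure plate (116 mm across, top at 42 mm) and an upright 24 mm steel stud, top at 94 mm. Origin on the stud's axis at table height. The plate's top carries a yellow and a red radial band.
- yellow_mark (a point): Middle of the yellow band painted on the pressure plate: 47.5 mm off the stud's axis, 0.35 rad anticlockwise (from above) from the jig's +x axis. The band is 0.30 rad wide, 38 to 57 mm off the axis.
- red_mark (a point): Middle of the red band painted on the pressure plate: 47.5 mm off the stud's axis, 0.35 rad clockwise (from above) from the jig's +x axis. The band is 0.30 rad wide, 38 to 57 mm off the axis.
- nut (a point): Brass hexagonal nut, captive on the stud: it only turns about the vertical stud and keeps its height. 40 mm across flats, 46 mm across corners, 36 mm tall, from 46 to 82 mm above the table; the stud shows 12 mm above it. Origin on its axis at its underside. x axis: normal of the flat with the white stripe; further flats every 60 degrees.
- stripe (a point): White radial stripe, the pointer, on the round blue flange (72 mm across, 42 to 46 mm above the table) under the nut, which turns with it. The point lies 27.5 mm from the nut's axis along the nut's x axis.
- thread (a joint): Turn of nut and flange, rad, growing clockwise from above (tightening). The stripe points 1.85 minus this value anticlockwise from the jig's +x: 1.50 is the middle of the yellow band (1.35 to 1.65), 2.20 of the red (2.05 to 2.35). Starts between 0 and 0.6. Constant dry friction, about 0.5 N m; stays where it is left; stops at 0 and 2.9.
- wrench: Loose open-ended flat wrench, 190 mm long, 14 mm thick, about 0.35 kg, lying flat. Origin: centre between the jaws, at its underside; z up, x points out of the open mouth, away from the handle. Jaws 43 mm apart (along y), 71 mm over both, from x = -26 mm (throat) to +22 mm. Slides or lowers on to the nut, y square to a pair of flats, with about 0.15 rad of free play each way.
- wrench_grip (a point): Point to grip on the wrench's blue handle: x = -95 mm from the wrench's origin, at half its thickness (7 mm above the underside); same axes as the wrench. The handle is 26 mm wide, 14 mm thick, from x = -58 to -168 mm.
- mat: Fixed cork mat, 240 by 120 mm (x by y), 6 mm thick, on the table, where the wrench lies at the start and belongs; it is left or right of the jig. Origin: centre of its underside.
- tile_box: Bystander: loose clear open box of mosaic tiles, 160 x 110 x 45 mm, 0.7 kg, on the side of the jig away from the mat. Origin: centre of its underside.
- blue_bowl: Bystander: loose blue bowl of tile pieces, 136 mm across, 48 mm tall, beyond the jig. Origin: centre of its underside.
- glue_bottle: Bystander: loose white glue bottle, 60 mm across, 150 mm tall, beyond the jig. Origin: centre of its underside.
Not all that is in view belongs to the job. Of the things that look like the wrench, the smaller one is meant.

How it is judged:
On the way, in this order (a step that is already met when the one before it is completed fails the run):
1. the nut is turned by hand to the yellow band (value of joint thread between 1.35 and 1.75 rad), for 0.1 s.
2. the wrench, its jaws round the nut, has turned it to the red band (value of joint thread between 2.05 and 2.35 rad and horizontal distance between wrench and nut below 0.015 m and z of wrench in the frame of nut between -0.006 and 0.034 m), for 0.2 s.
At the end, for the whole second after the job is handed in: Thread between 2.05 and 2.35 rad (red band); wrench still and flat (tilt under 0.12 rad) on the mat, its grip point within 120 mm (mat x) and 60 mm (mat y) of the mat's centre, 7 to 19 mm above the table; tile box, bowl and bottle upright and within 30 mm of their starts (value of joint thread between 2.05 and 2.35 rad and x of wrench_grip in the frame of mat between -0.12 and 0.12 m and y of wrench_grip in the frame of mat between -0.06 and 0.06 m and z of wrench_grip in the frame of mat between 0.007 and 0.019 m and angle between wrench's own z axis and vertical below 0.12 rad and linear speed of wrench below 0.03 m/s and distance of each of tile_box, blue_bowl, glue_bottle from where it was at the start of the episode below 0.03 m and angle between each of tile_box, blue_bowl, glue_bottle's own z axis and vertical below 0.2 rad); the robot touches nothing.
It fails at once if fingers or arm pushing on the nut or jig (over 5 N) with the nut past the yellow band (beyond 1.75 rad) (value of joint thread above 1.75 rad and contact force between any of the fingers, the arm and jig above 5 N).
It fails at once if the wrench pushing on the nut or jig (over 5 N) before it has been turned by hand to the yellow band (below 1.25 rad) (value of joint thread below 1.25 rad and contact force between wrench and jig above 5 N).
It fails at once if tile box, bowl or bottle pushed more than 30 mm or tipped over (distance of any of tile_box, blue_bowl, glue_bottle from where it was at the start of the episode above 0.03 m or angle between any of tile_box, blue_bowl, glue_bottle's own z axis and vertical above 0.3 rad).
It also fails if it takes over 54 s, if anything falls off the work surface, if the arm or the gripper's body presses on something with over 40 N, if the wrist force passes 120 N, or if a joint passes its speed limit or range.

ROBOT

A 6-joint arm with a two-finger parallel gripper is mounted at the origin on the work surface. World frame = base frame: x ahead of the robot, y to its left, z up, the work surface at z = 0. Lengths are in m, angles in rad, forces in N, time in s.
With the tool pointing down it reaches from about 0.35 to 0.775 m from the base axis. Payload 7.3 kg.
Tool frame: the origin (TCP) lies midway between the tips of the shut fingers; the grasp point (between the pads) lies 19 mm behind it; z points along the fingers, y is the line along which they close (so a half turn about z gives the same grasp; the last joint's range is limited). The gripper opens to 92 mm and grips with 3 to 60 N. Pads are 19 mm wide; open, the fingers measure 130 mm over their backs; the gripper's body (75 mm by 190 mm) begins 47 mm behind the grasp point.
Start: joints at [1.107, 0.342, 1.524, -0, 1.275, -0.146], TCP at [0.164, 0.499, 0.195] pointing down, gripper open.
Joint ranges: [-2.53, 2.53], [-0.77, 2.02], [0.04, 2.7], [-1, 4.14], [0.28, 2.66], [-3.11, 3.11]. Speed limits (rad/s): [2.57, 2.57, 3.14, 3.14, 3.14, 3.14].

INTERFACE

Orientations are given as a unit quaternion [x, y, z, w].
In Python, from bench import manip gives the robot as it stands.
- The arm moves only by the tool servo_tool, never from a script. Its argument "commands" is a list that holds one entry, the list of rows, each a list of 7 numbers: the shift along the tool's x, y, z in units of 40 mm (1.0 is 40 mm), then the turn, a rotation vector about the tool's x, y, z in units of 8 degrees (1.0 is 8 degrees), then the finger opening in mm, from 0 to 91.8. A call has 1 to 10 rows; each row is the pose to reach, as a shift and turn from the pose commanded when the call began, along the tool's axes at that moment; what a row does not reach only later rows make up. A row lasts 1/10 s, in which the tool goes at most 50 mm and 8.59 degrees, less where a joint would pass 70% of its speed; a pose out of reach is approached as far as the arm can. A call with a gripper value outside its range is refused whole. The fingers move at their own pace and stop on an object; "grip_force" is the grip in N (left out, the last holds). Time passes only in rows, so rows that repeat a pose let the fingers close. It gives the time, the measured TCP pose, the force, the opening and the grip force at its end, in the units of the state.
- manip.get_state(): the state, without advancing time (a new reading comes with each control period).
- manip.get_image(name): name is "scene" or "top" or "wrist"; returns (picture, depth): 384x512x3 uint8, red, green, blue; 384x512 float32, m along the optical axis (not along the pixel's ray), 0 where there is no reading.
- manip.camera_params(name): a dict with "fx", "fy", "cx", "cy" (pixels), "view" (4x4, takes a point from world to camera coordinates); the wrist camera has in their place "mount" (4x4, takes a point from camera to tool coordinates, whose origin is the TCP and whose axes are the flange's). Camera axes: x right, y up, looking along -z (the intrinsics and any distortion apply to the point x, -y, -z); pixel columns grow to the right and rows downward; lengths in m; the calibration is good to about 2 mm. A picture is of the moment at which its call begins: read the wrist's pose just before it. camera_params takes no time and is no camera call.
- manip.job_done(): hands the job in; it is judged then, once.
The state is a dict: "time_s": time; "joints": joint angles; "joint_velocities": joint speeds; "tau": joint torques, N m; "tcp_pos": TCP position; "orientation": TCP orientation; "wrist_force": force on the tool from outside, world axes, zero at the start; "wrist_torque": the same for the moment, N m; "grip_width": finger opening in m; "grasp_force": force on a finger pad.
Only numpy, scipy, OpenCV 4.12 (cv2) and the standard library are available. Lean on these libraries where they do the work, as an engineer would, in place of code of your own. Each camera call takes 0.05 s, during which the arm holds its last target. There are 200 camera calls.

## Working session

There is one attempt and no reset: what is moved stays moved. The work goes in short steps, Python scripts to look and compute and a tool call to move; the robot and the scene stay as the last step left them, time stands still between calls to the robot, and variables do not carry over. Pictures are saved under pics/ and viewed, at most 10 in all, crops included, and the job is handed in when it is done.

Besides the shell and the picture viewer there is one more tool, called after ">>>" in YAML: its name, and indented under it one key for each argument. servo_tool: Moves the arm, as the interface text tells. Its arguments: {"type":"object","properties":{"commands":{"type":"array","items":{"type":"array","items":{"type":"array","items":{"type":"number"}}}},"grip_force":{"type":"number"}},"required":["commands"]}

```bash
mkdir -p pics
cat > h.py <<'E'
import numpy as np, cv2
from bench import manip
from scipy.spatial.transform import Rotation as R
def grab(name):
    s=manip.get_state(); im,d=manip.get_image(name); p=manip.camera_params(name)
    if 'view' in p: c2w=np.linalg.inv(np.array(p['view']))
    else:
        T=np.eye(4);T[:3,:3]=R.from_quat(s['orientation']).as_matrix();T[:3,3]=s['tcp_pos'];c2w=T@np.array(p['mount'])
    return im,d,p,c2w
def ray(p,c2w,u,v):
    d=np.array([(u-p['cx'])/p['fx'],-(v-p['cy'])/p['fy'],-1.]);return c2w[:3,3],c2w[:3,:3]@d
def onplane(p,c2w,u,v,z):
    o,d=ray(p,c2w,u,v);return o+d*(z-o[2])/d[2]
def depthpt(p,c2w,u,v,dep):
    o,d=ray(p,c2w,u,v);return o+d*dep
E
python3 - <<'E'
from h import *
a=[]
for n in ['top','scene','wrist']:
    im,d,p,c=grab(n); np.savez(f'pics/{n}0.npz',im=im,d=d,c=c); print(n,{k:v for k,v in p.items() if k not in('view',)},c[:3,3].round(3))
    cv2.imwrite(f'pics/{n}0.png',im[:,:,::-1]); a.append(im)
s=manip.get_state();print(s['tcp_pos'],s['orientation'],s['time_s'])
E
```

```text
top {'fx': 416.75349111125365, 'fy': 416.75349111125365, 'cx': 256.2532958122005, 'cy': 185.78182812550395} [0.371 0.024 1.109]
scene {'fx': 356.3729634780966, 'fy': 356.3729634780966, 'cx': 255.77304770686368, 'cy': 189.17814082242873} [1.079 0.005 0.661]
wrist {'fx': 283.6256998200583, 'fy': 283.6256998200583, 'cx': 256.4693874059821, 'cy': 192.41539191890152, 'mount': array([[-1.44465344e-04,  9.50938035e-01,  3.09381370e-01,
         8.43282608e-02],
       [ 9.99999666e-01,  3.86157110e-04, -7.19972853e-04,
         6.88179427e-04],
       [-8.04119386e-04,  3.09381163e-01, -9.50937774e-01,
        -1.91331639e-01],
       [ 0.00000000e+00,  0.00000000e+00,  0.00000000e+00,
         1.00000000e+00]])} [0.084 0.526 0.385]
[0.16387994 0.4984384  0.19411207] [ 1.58219554e-01  9.87403795e-01 -5.37360508e-04 -1.68828866e-04] 0.15
```

View pics/top0.png

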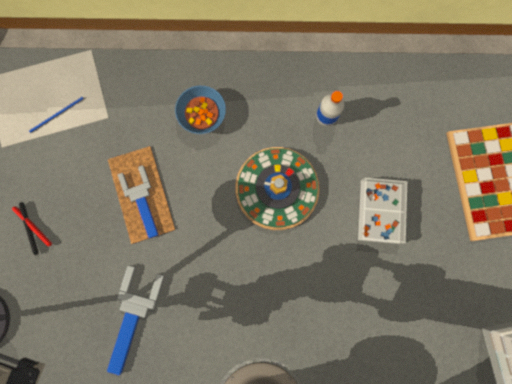

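View pics/scene0.png

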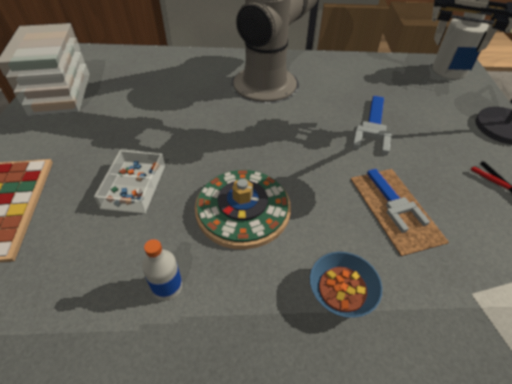

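The top view shows two wrench-like things. One is small, on the cork mat at about (140,200). The other is larger, on the bare table at about (133,320). The smaller one on the mat fits the description. The jig is at (278,188), the bowl at (201,110), the bottle at (330,107) and the box at (383,210). The scene view agrees: nut (242,190), mat wrench (400,205).

```bash
cat >> h.py <<'E'
def mask(im,lo,hi):
    h=cv2.cvtColor(im,cv2.COLOR_RGB2HSV);return cv2.inRange(h,np.array(lo),np.array(hi))
def blobs(m,mn=15):
    n,l,st,ce=cv2.connectedComponentsWithStats(m);return [(st[i,4],ce[i].round(1),(l==i)) for i in range(1,n) if st[i,4]>=mn]
E
python3 - <<'E'
from h import *
P={n:manip.camera_params(n) for n in('top','scene')}
D={n:np.load(f'pics/{n}0.npz') for n in P}
for n,z in(('top',0.05),('scene',0.05)):
    im,d,c=D[n]['im'],D[n]['d'],D[n]['c'];p=P[n]
    print(n,c[:3,:3].round(3).tolist())
    for nm,lo,hi in (('blue',(105,150,60),(125,255,255)),('green',(60,90,30),(90,255,200)),('yellow',(22,150,120),(34,255,255)),('red',(0,190,120),(6,255,255)),('cork',(8,90,100),(20,220,230))):
        for a,ce,l in blobs(mask(im,lo,hi),12):
            if nm=='green' and a<60: continue
            dm=np.median(d[l]); w=depthpt(p,c,*ce,dm)
            print(n,nm,a,ce,w.round(3), onplane(p,c,*ce,0.02).round(3))
for n,(x0,y0,x1,y1) in {'top':(100,130,340,250),'scene':(190,150,450,260)}.items():
    cv2.imwrite(f'pics/{n}0c.png',cv2.resize(D[n]['im'][y0:y1,x0:x1,::-1],None,fx=3,fy=3,interpolation=cv2.INTER_CUBIC))
E
```

```text
top [[0.009, 0.986, -0.164], [-1.0, 0.01, 0.008], [0.009, 0.164, 0.986]]
top blue 58 [ 55.1 114.9] [0.746 0.57  0.007] [0.741 0.564 0.02 ]
top blue 83 [324.4 118.2] [ 0.732 -0.164  0.045] [ 0.741 -0.168  0.02 ]
top blue 17 [269.7 177.4] [ 0.57  -0.019  0.045] [ 0.575 -0.02   0.02 ]
top blue 99 [276.8 193.5] [ 0.528 -0.037  0.046] [ 0.532 -0.039  0.02 ]
top blue 342 [146.6 217.1] [0.466 0.301 0.02 ] [0.466 0.301 0.02 ]
top blue 838 [122.4 343.7] [0.15  0.345 0.019] [0.151 0.345 0.02 ]
top green 113 [477.9 148.4] [ 0.662 -0.585  0.015] [ 0.661 -0.582  0.02 ]
top green 93 [275.1 156.6] [ 0.63  -0.034  0.027] [ 0.632 -0.034  0.02 ]
top green 93 [297.6 163.6] [ 0.612 -0.093  0.028] [ 0.613 -0.094  0.02 ]
top green 72 [507.5 157.2] [ 0.639 -0.664  0.015] [ 0.637 -0.661  0.02 ]
top green 102 [254.2 167. ] [0.601 0.022 0.028] [0.603 0.022 0.02 ]
top green 89 [308.1 185.3] [ 0.554 -0.121  0.028] [ 0.555 -0.122  0.02 ]
top green 82 [246.6 188.3] [0.544 0.041 0.027] [0.545 0.041 0.02 ]
top green 116 [489.8 200.3] [ 0.52  -0.606  0.015] [ 0.52  -0.603  0.02 ]
top green 110 [300.4 206.8] [ 0.496 
[... 5544 characters left out ...]
.543 -0.022  0.08 ] [ 0.487 -0.025  0.02 ]
scene cork 24 [134.  192.5] [ 0.53  -0.299  0.02 ] [ 0.529 -0.299  0.02 ]
scene cork 13 [127.8 200.2] [ 0.571 -0.296  0.042] [ 0.554 -0.307  0.02 ]
scene cork 52 [202.5 201.6] [ 0.555 -0.131  0.027] [ 0.549 -0.132  0.02 ]
scene cork 514 [250.5 234. ] [ 0.636 -0.016  0.021] [ 0.635 -0.016  0.02 ]
scene cork 80 [213.5 223.9] [ 0.618 -0.098  0.028] [ 0.612 -0.099  0.02 ]
scene cork 78 [271.5 222.9] [0.609 0.029 0.028] [0.603 0.029 0.02 ]
scene cork 79 [242.6 233.1] [ 0.64  -0.033  0.028] [ 0.634 -0.033  0.02 ]
scene cork 247 [152.9 246.9] [ 0.758 -0.175  0.147] [ 0.678 -0.219  0.02 ]
scene cork 1208 [341.7 289.3] [0.76  0.165 0.027] [0.756 0.167 0.02 ]
```

View pics/top0c.png

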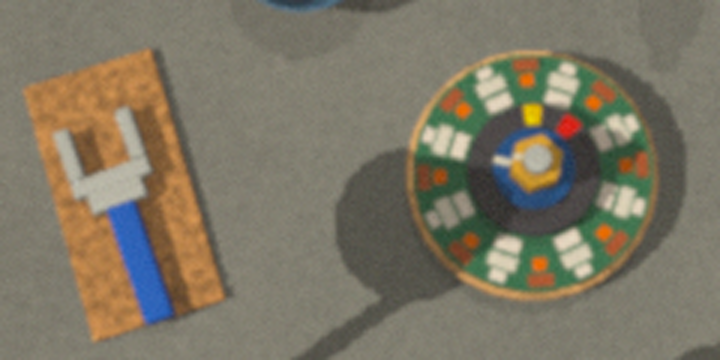

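The crop confirms the choice: small wrench on the mat with its jaws near crop (100,165), and nut at (537,160) with the white stripe pointing left at (502,160). Next I measure the stripe angle and prepare the first move.

```bash
cat >> h.py <<'E'
def mv(pos,yaw):
    """tool-down pose with tool x at yaw -> shift (units), turn (units)"""
    s=manip.get_state();R0=R.from_quat(s['orientation']);
    Rt=R.from_matrix(np.array([[np.cos(yaw),np.sin(yaw),0],[np.sin(yaw),-np.cos(yaw),0],[0,0,-1]]))
    print('shift',(R0.inv().apply(np.array(pos)-s['tcp_pos'])/.04).round(3),'turn',((R0.inv()*Rt).as_rotvec()/np.radians(8)).round(3))
def yaw():
    x=R.from_quat(manip.get_state()['orientation']).apply([1,0,0]);return np.arctan2(x[1],x[0])
E
python3 - <<'E'
from h import *
C=np.array([.55,-.04])
for n in('top','scene'):
    p=manip.camera_params(n);D=np.load(f'pics/{n}0.npz');im,c=D['im'],D['c']
    for a,ce,l in blobs(mask(im,(0,0,140),(180,70,255)),3):
        w=onplane(p,c,*ce,.046)[:2]-C;r=np.hypot(*w)
        if r<.045: print(n,a,ce,r.round(4),'ang',np.arctan2(w[1],w[0]).round(3))
mv([.55,-.04,.25],1.92)
E
```

```text
top 90 [275.8 182.8] 0.0083 ang 0.737
scene 49 [242.7 182.3] 0.0426 ang -3.129
scene 8 [254.  198.5] 0.0288 ang 1.354
shift [-13.375  -9.772  -1.388] turn [-8.000e-03  3.000e-03  6.473e+00]
```

>>> servo_tool:
  commands:
    - [[-13.4, -9.8, -1.4, 0, 0, 6.4, 75], [-13.4, -9.8, -1.4, 0, 0, 6.4, 75], [-13.4, -9.8, -1.4, 0, 0, 6.4, 75], [-13.4, -9.8, -1.4, 0, 0, 6.4, 75], [-13.4, -9.8, -1.4, 0, 0, 6.4, 75], [-13.4, -9.8, -1.4, 0, 0, 6.4, 75], [-13.4, -9.8, -1.4, 0, 0, 6.4, 75], [-13.4, -9.8, -1.4, 0, 0, 6.4, 75], [-13.4, -9.8, -1.4, 0, 0, 6.4, 75], [-13.4, -9.8, -1.4, 0, 0, 6.4, 75]]

```text
time_s: 1.15
tcp_pos: [0.4549, 0.0917, 0.2368]
orientation: [0.569, 0.822, 0.0, -0.0]
wrist_force: [-0.4, 1.4, 0.3]
grip_width: 0.0747
grasp_force: 0.0
```

>>> servo_tool:
  commands:
    - [[0, 0, 0, 0, 0, 0, 75], [0, 0, 0, 0, 0, 0, 75], [0, 0, 0, 0, 0, 0, 75], [0, 0, 0, 0, 0, 0, 75], [0, 0, 0, 0, 0, 0, 75]]

```text
time_s: 1.65
tcp_pos: [0.4535, 0.0948, 0.2367]
orientation: [0.568, 0.823, 0.0, -0.0]
wrist_force: [-0.8, -1.2, -0.1]
grip_width: 0.0749
grasp_force: 0.0
```

```bash
cat > look.py <<'E'
from h import *
import sys
s=manip.get_state();print(s['tcp_pos'].round(4) if hasattr(s['tcp_pos'],'round') else s['tcp_pos'],'yaw',yaw().round(4),s['time_s'])
im,d,p,c=grab('wrist');np.savez(f'pics/{sys.argv[1]}.npz',im=im,d=d,c=c);cv2.imwrite(f'pics/{sys.argv[1]}.png',im[:,:,::-1])
E
python3 look.py w1
```

```text
[0.4535 0.0948 0.2367] yaw 1.9324 1.65
```

View pics/w1.png

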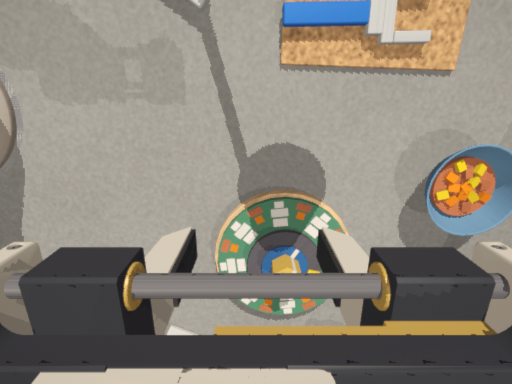

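The wrist view shows the jig at the bottom (283,255), partly hidden by the gripper, and the mat wrench at the top right. I will shift so the nut is in the clear upper half of the picture.

```bash
python3 -c "
from h import *
mv([.575,-.106,.22],1.91)"
```

```text
shift [-5.765  1.064  0.419] turn [ 0.002 -0.     0.158]
```

>>> servo_tool:
  commands:
    - [[-5.8, 1.1, 0.4, 0, 0, 0, 75], [-5.8, 1.1, 0.4, 0, 0, 0, 75], [-5.8, 1.1, 0.4, 0, 0, 0, 75], [-5.8, 1.1, 0.4, 0, 0, 0, 75], [-5.8, 1.1, 0.4, 0, 0, 0, 75], [-5.8, 1.1, 0.4, 0, 0, 0, 75], [-5.8, 1.1, 0.4, 0, 0, 0, 75], [-5.8, 1.1, 0.4, 0, 0, 0, 75]]

```text
time_s: 2.5
tcp_pos: [0.5765, -0.1066, 0.2208]
orientation: [0.569, 0.822, 0.0, -0.0]
wrist_force: [0.5, 0.3, -0.9]
grip_width: 0.0752
grasp_force: 0.0
```

```bash
python3 look.py w2
python3 - <<'E'
from h import *
D=np.load('pics/w2.npz');im,d,c=D['im'],D['d'],D['c'];p=manip.camera_params('wrist')
v=cv2.cvtColor(im,cv2.COLOR_RGB2HSV)
C=np.array([.55,-.04])
for nm,lo,hi,z in (('white',(0,0,150),(180,70,255),.046),('yellow',(22,150,120),(34,255,255),.042),('red',(0,190,120),(6,255,255),.042),('blue',(105,150,60),(125,255,255),.046),('nut',(10,90,100),(22,255,255),.082)):
    for a,ce,l in blobs(mask(im,lo,hi),12):
        w=onplane(p,c,*ce,z);r=np.hypot(*(w[:2]-C))
        if r<.06: print(nm,a,ce,w.round(4),'depth',depthpt(p,c,*ce,np.median(d[l])).round(4),r.round(4),'ang',np.arctan2(*(w[:2]-C)[::-1]).round(3))
E
```

```text
[ 0.5765 -0.1066  0.2208] yaw 1.9316 2.5
white 85781 [245.9 145.6] [ 0.5539 -0.0836  0.046 ] depth [ 0.5548 -0.0904  0.0016] 0.0437 ang -1.481
white 523 [258.6 107.5] [ 0.5525 -0.0338  0.046 ] depth [ 0.5518 -0.033   0.0923] 0.0067 ang 1.18
yellow 170 [291.3 123.7] [ 0.5985 -0.0377  0.042 ] depth [ 0.5983 -0.0376  0.044 ] 0.0486 ang 0.048
red 135 [274.5 143.9] [ 0.588 -0.069  0.042] depth [ 0.5878 -0.0688  0.0441] 0.0478 ang -0.651
blue 1163 [254.1 109.4] [ 0.5481 -0.0379  0.046 ] depth [ 0.5481 -0.0379  0.0476] 0.0028 ang 2.301
nut 645 [234.5  61.2] [0.5112 0.0019 0.082 ] depth [0.5053 0.0067 0.0273] 0.0571 ang 2.317
nut 709 [255.1 112.2] [ 0.5501 -0.0393  0.082 ] depth [ 0.5501 -0.0392  0.0834] 0.0007 ang 1.409
```

View pics/w2.png

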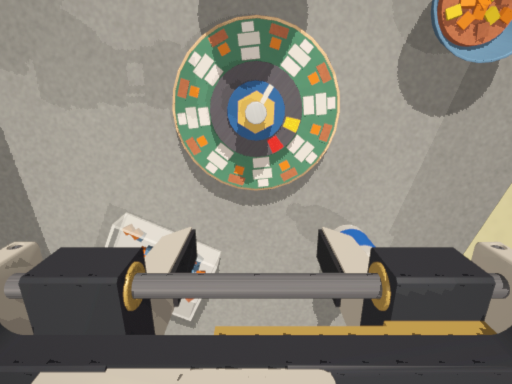

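The wrist view shows the jig clearly: stud at (256,112), stripe at about (267,93), yellow band (291,124), red band (274,144).

```bash
cat > st.py <<'E'
from h import *
import sys
D=np.load(f'pics/{sys.argv[1]}.npz');im,d,c=D['im'],D['d'],D['c'];p=manip.camera_params('wrist')
vv,uu=np.mgrid[0:384,0:512]
o=c[:3,3];Dr=np.stack([(uu-p['cx'])/p['fx'],-(vv-p['cy'])/p['fy'],-np.ones(uu.shape)],-1)@c[:3,:3].T
W=o+Dr*d[...,None]
near=(np.hypot(W[...,0]-.55,W[...,1]+.04)<.06)&(d>0)
m=near&(W[...,2]>.088)&(W[...,2]<.1);x=W[m];C=np.array([(x[:,0].min()+x[:,0].max())/2,(x[:,1].min()+x[:,1].max())/2]);C2=x[:,:2].mean(0);print('stud',C.round(4),C2.round(4),x[:,2].mean().round(4),len(x))
w=mask(im,(0,0,140),(180,90,255))>0
r=np.hypot(W[...,0]-C2[0],W[...,1]-C2[1])
m=w&(W[...,2]<.055)&(W[...,2]>.038)&(r>.021)&(r<.037)
q=W[m][:,:2]-C2; print('stripe',m.sum(),r[m].mean().round(4),'ang',np.arctan2(q[:,1].mean(),q[:,0].mean()).round(3),'z',W[m][:,2].mean().round(4))
a=[]
for nm,lo,hi in (('yellow',(20,150,120),(34,255,255)),('red',(0,180,100),(8,255,255))):
    m=(mask(im,lo,hi)>0)&(r>.037)&(r<.06)&(W[...,2]>.036)&(W[...,2]<.052)
    q=W[m][:,:2]-C2
    if m.sum()>10: a.append(np.arctan2(q[:,1].mean(),q[:,0].mean())); print(nm,m.sum(),r[m].mean().round(4),a[-1].round(3))
E
python3 st.py w2
```

```text
stud [ 0.5505 -0.0391] [ 0.5506 -0.0389] 0.0951 382
stripe 163 0.0262 ang 1.54 z 0.0476
yellow 169 0.0479 0.027
red 142 0.048 -0.673
```

```bash
sed -i 's/(0,0,140),(180,90,255)/(0,0,175),(180,60,255)/' st.py
cat >> st.py <<'E'
m=w&(W[...,2]<.055)&(W[...,2]>.038)&(r>.024)&(r<.037)
L=sorted(blobs(m.astype(np.uint8),2),key=lambda b:-b[0])
for a_,ce,l in L[:4]: q=W[l][:,:2]-C2; print('comp',a_,ce,'ang',np.arctan2(*q.mean(0)[::-1]).round(3),im[l].mean(0).round(0))
if len(a)==2: print('jig x',np.mean(a).round(3))
E
python3 st.py w2
```

```text
stud [ 0.5505 -0.0391] [ 0.5506 -0.0389] 0.0951 382
stripe 74 0.0285 ang 1.362 z 0.048
yellow 169 0.0479 0.027
red 142 0.048 -0.673
comp 60 [268.7  89.3] ang 1.373 [219. 214. 205.]
jig x -0.323
```

```bash
python3 -c "
from h import *
mv([.5505,-.0395,.14],1.889)"
```

```text
shift [ 1.796 -0.019  2.027] turn [ 0.002 -0.002  0.307]
```

>>> servo_tool:
  commands:
    - [[1.8, -0.02, 1.0, 0, 0, 0.3, 75], [1.8, -0.02, 2.0, 0, 0, 0.3, 75], [1.8, -0.02, 2.0, 0, 0, 0.3, 75], [1.8, -0.02, 2.0, 0, 0, 0.3, 75], [1.8, -0.02, 2.8, 0, 0, 0.3, 75], [1.8, -0.02, 3.5, 0, 0, 0.3, 75], [1.8, -0.02, 4.2, 0, 0, 0.3, 75], [1.8, -0.02, 4.2, 0, 0, 0.3, 75], [1.8, -0.02, 4.2, 0, 0, 0.3, 75]]

```text
time_s: 3.45
tcp_pos: [0.5525, -0.0417, 0.0544]
orientation: [0.587, 0.81, 0.0, 0.001]
wrist_force: [0.2, 0.2, -0.2]
grip_width: 0.0752
grasp_force: 0.0
```

```bash
python3 -c "
from h import *
print(manip.get_state()['joints'])
mv([.5505,-.0395,.053],1.889)"
```

```text
[-2.13691784e-01  5.40484166e-01  1.62900212e+00 -1.01205626e-04
  9.69506438e-01 -5.30754168e-01]
shift [ 0.069 -0.029  0.035] turn [ 0.016  0.01  -0.008]
```

>>> servo_tool:
  commands:
    - [[0.07, -0.03, 0.0, 0, 0, 0, 60], [0.07, -0.03, 0.0, 0, 0, 0, 45], [0.07, -0.03, 0.0, 0, 0, 0, 36], [0.07, -0.03, 0.0, 0, 0, 0, 36], [0.07, -0.03, 0.0, 0, 0, 0, 36], [0.07, -0.03, 0.0, 0, 0, 0, 36], [0.07, -0.03, 0.0, 0, 0, 0, 36]]
  grip_force: 40

```text
time_s: 4.15
tcp_pos: [0.5488, -0.0386, 0.0526]
orientation: [0.586, 0.81, 0.0, -0.0]
wrist_force: [-0.4, 1.1, -0.0]
grip_width: 0.0361
grasp_force: 0.0
```

>>> servo_tool:
  commands:
    - [[0, 0, 0, 0, 0, 0, 20], [0, 0, 0, 0, 0, 0, 10], [0, 0, 0, 0, 0, 0, 10], [0, 0, 0, 0, 0, 0, 10], [0, 0, 0, 0, 0, 0, 10]]
  grip_force: 40

```text
time_s: 4.65
tcp_pos: [0.5498, -0.0384, 0.0526]
orientation: [0.586, 0.81, 0.001, 0.001]
wrist_force: [5.4, 2.9, -3.4]
grip_width: 0.0224
grasp_force: 40.0
```

```bash
python3 look.py w3
python3 - <<'E'
from h import *
t,d,p,c=grab('scene');cv2.imwrite('pics/s3.png',cv2.resize(t[120:260,150:340,::-1],None,fx=4,fy=4,interpolation=cv2.INTER_CUBIC))
s=manip.get_state();print(s['grip_width'],s['grasp_force'],s['wrist_force'])
E
```

```text
[ 0.5498 -0.0384  0.0526] yaw 1.8883 4.65
0.022259627976238403 40.00064671039581 [ 5.33651609  2.1739542  -3.77891933]
```

View pics/s3.png

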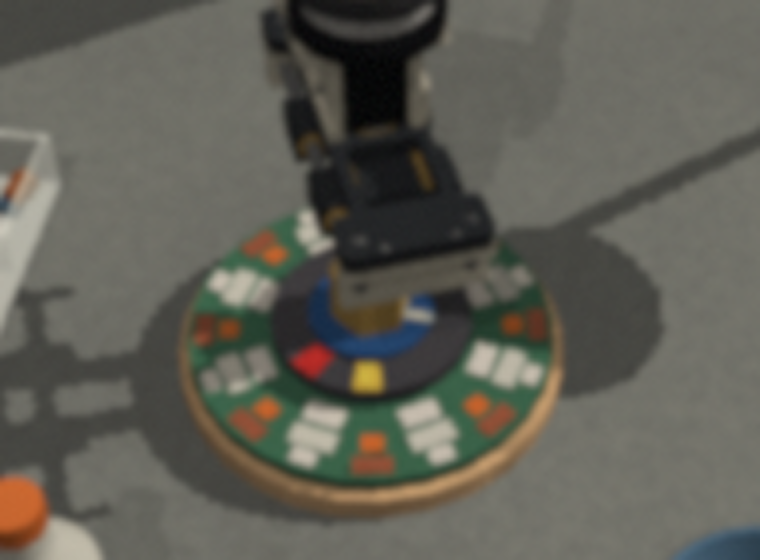

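The crop shows brass still visible below the finger (370,315), and the measured opening of 22 mm matches the stud, not the nut. The pads seem to sit above the nut, so I check the fingertip height in the wrist depth.

Run:
```python
from h import *
p=manip.camera_params('wrist');M=np.array(p['mount'])
for n in('w2','w3'):
    D=np.load(f'pics/{n}.npz');im,d=D['im'],D['d']
    vv,uu=np.mgrid[0:384,0:512]
    Dr=np.stack([(uu-p['cx'])/p['fx'],-(vv-p['cy'])/p['fy'],-np.ones(uu.shape)],-1)@M[:3,:3].T
    W=M[:3,3]+Dr*d[...,None]
    m=(d>0)&(abs(W[...,0])<.02)&(W[...,2]<.015)&(abs(W[...,1])<.07)
    for lo in np.arange(-.07,.07,.01):
        k=m&(W[...,1]>lo)&(W[...,1]<lo+.01)
        if k.sum()>5: print(n,lo.round(3),k.sum(),'max tool z',W[k][:,2].max().round(4))
cv2.imwrite('pics/w3c.png',cv2.resize(im[180:384,130:390,::-1],None,fx=3,fy=2.9))
```

```text
w2 -0.07 169 max tool z -0.1213
w2 -0.06 469 max tool z -0.0422
w2 -0.05 1060 max tool z -0.0333
w2 -0.04 2216 max tool z -0.033
w2 0.03 795 max tool z -0.0328
w2 0.04 1808 max tool z -0.0332
w2 0.05 299 max tool z -0.0412
w3 -0.06 375 max tool z 0.0114
w3 -0.05 642 max tool z 0.0111
w3 -0.04 539 max tool z 0.0114
w3 -0.03 597 max tool z 0.0102
w3 -0.02 1696 max tool z 0.0076
w3 -0.01 1070 max tool z 0.0067
w3 0.0 1100 max tool z 0.0062
w3 0.01 1702 max tool z 0.0071
w3 0.02 618 max tool z 0.0098
w3 0.03 533 max tool z 0.0114
w3 0.04 627 max tool z 0.0116
w3 0.05 427 max tool z 0.0115
```

View pics/w3c.png

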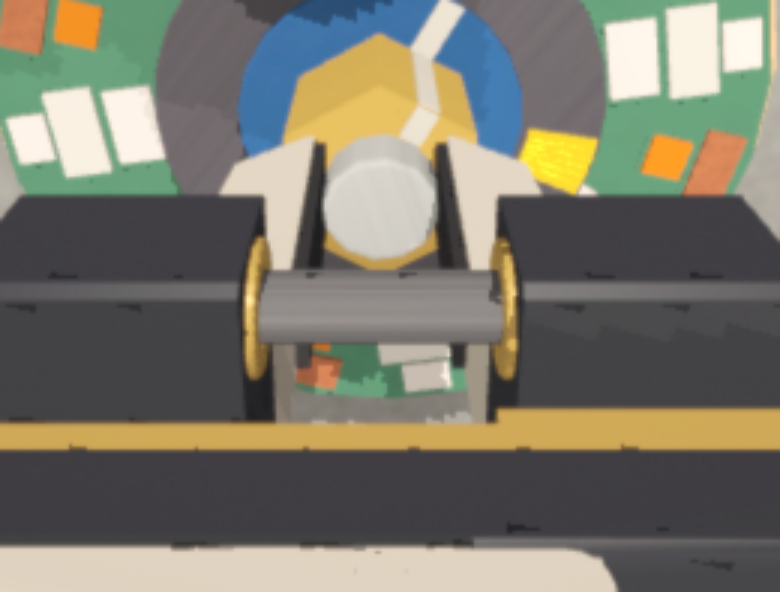

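The crop confirms it: the pads hold the stud (380,200), above the nut. I measure where the tips, rod and body really are in the tool frame.

Run:
```python
from h import *
p=manip.camera_params('wrist');M=np.array(p['mount'])
D=np.load('pics/w3.npz');d=D['d']
def T(u,v):
    e=M[:3,:3]@np.array([(u-p['cx'])/p['fx'],-(v-p['cy'])/p['fy'],-1.]);return (M[:3,3]+e*d[v,u]).round(4)
for nm,cx,cy in(('Ltipbeige',280,160),('Ltip2',250,190),('Lpad',316,160),('pad',312,250),('stud',380,200),('nut',330,100),('rod',380,300),('rodlow',380,272),('bodyfront',150,220),('bodyL2',150,350),('goldbar',380,435),('black',380,500),('beige',380,570),('padend',302,355)):
    u,v=int(130+cx/3),int(180+cy/2.9);print(nm,u,v,T(u,v))
s=manip.get_state();print({k:s[k] for k in s if k in('tcp_pos','joints')})
D=np.load('pics/w2.npz');d=D['d']
for u,v in((190,235),(180,240),(172,262),(324,235),(335,245),(256,286),(90,260)):print('w2',u,v,T(u,v))
```

```text
Ltipbeige 223 235 [ 0.0115 -0.0187 -0.0444]
Ltip2 213 245 [ 0.0111 -0.0229 -0.0553]
Lpad 235 235 [ 0.0105 -0.012  -0.0424]
pad 234 266 [ 0.0062 -0.0108 -0.068 ]
stud 256 248 [ 0.0018  0.0002 -0.0419]
nut 240 214 [ 0.016  -0.01   -0.0237]
rod 256 283 [ 0.0301  0.0003 -0.1152]
rodlow 256 273 [ 0.0319  0.0003 -0.1123]
bodyfront 180 255 [ 0.037  -0.0245 -0.1099]
bodyL2 180 300 [ 0.0307 -0.0214 -0.1239]
goldbar 256 330 [ 0.0233  0.0003 -0.1273]
black 256 352 [ 0.0264  0.0003 -0.1375]
beige 256 376 [ 0.0258  0.0003 -0.1434]
padend 230 302 [-0.006  -0.0121 -0.0795]
{'joints': array([-2.09183220e-01,  5.38814443e-01,  1.63848248e+00,  8.75734768e-04,
        9.62657579e-01, -5.27159785e-01]), 'tcp_pos': array([ 0.54972871, -0.03834133,  0.05262296])}
w2 190 235 [ 0.0093 -0.0388 -0.0399]
w2 180 240 [ 0.0119 -0.0415 -0.0512]
w2 172 262 [ 0.0112 -0.04   -0.0723]
w2 324 235 [ 0.0102  0.0398 -0.0418]
w2 335 245 [ 0.0116  0.0423 -0.0563]
w2 256 286 [ 0.0299  0.0003 -0.1164]
w2 90 260 [ 0.0367 -0.0524 -0.1123]
```

The real fingertips are about 33 mm behind the reported TCP, and the body is about 110 mm behind it, so there is clearance to go lower. I open, go down 28 mm and re-grip.

>>> servo_tool:
  commands:
    - [[0, 0, 0, 0, 0, 0, 65], [0, 0, 0, 0, 0, 0, 65], [0, 0, 0, 0, 0, 0, 65], [0, 0, 0, 0, 0, 0, 65], [0, 0, 0.3, 0, 0, 0, 65], [0, 0, 0.5, 0, 0, 0, 65], [0, 0, 0.7, 0, 0, 0, 65], [0, 0, 0.7, 0, 0, 0, 65], [0, 0, 0.7, 0, 0, 0, 65]]
  grip_force: 50

```text
time_s: 5.65
tcp_pos: [0.5487, -0.0386, 0.0242]
orientation: [0.586, 0.81, -0.0, -0.0]
wrist_force: [-0.0, -0.2, -0.3]
grip_width: 0.0649
grasp_force: 0.0
```

>>> servo_tool:
  commands:
    - [[0, 0, 0, 0, 0, 0, 30], [0, 0, 0, 0, 0, 0, 30], [0, 0, 0, 0, 0, 0, 30], [0, 0, 0, 0, 0, 0, 30], [0, 0, 0, 0, 0, 0, 30], [0, 0, 0, 0, 0, 0, 30]]

```text
time_s: 6.25
tcp_pos: [0.5498, -0.0384, 0.0249]
orientation: [0.586, 0.81, 0.001, 0.001]
wrist_force: [4.4, 1.5, -0.9]
grip_width: 0.0398
grasp_force: 50.0
```

```bash
python3 look.py w4; python3 st.py w4
```

```text
[ 0.5498 -0.0384  0.0249] yaw 1.8889 6.25
stud [ 0.5464 -0.0353] [ 0.5473 -0.0298] 0.0937 1380
stripe 126 0.025 ang 1.185 z 0.0481
yellow 34 0.0541 -0.016
comp 64 [283.1 194.9] ang 1.185 [222. 216. 205.]
comp 2 [216.5 227. ] ang -2.723 [160. 166. 180.]
comp 2 [213.5 228. ] ang -2.706 [158. 164. 179.]
```

>>> servo_tool:
  commands:
    - [[0, 0, 0, 0, 0, 0.7, 30], [0, 0, 0, 0, 0, 1.4, 30], [0, 0, 0, 0, 0, 2.1, 30], [0, 0, 0, 0, 0, 2.8, 30], [0, 0, 0, 0, 0, 3.5, 30], [0, 0, 0, 0, 0, 4.2, 30], [0, 0, 0, 0, 0, 4.8, 30], [0, 0, 0, 0, 0, 4.8, 30], [0, 0, 0, 0, 0, 4.8, 30]]

```text
time_s: 7.2
tcp_pos: [0.5509, -0.0385, 0.025]
orientation: [0.821, 0.571, 0.002, 0.001]
wrist_force: [8.9, 2.8, -4.1]
grip_width: 0.0398
grasp_force: 49.9
```

>>> servo_tool:
  commands:
    - [[0, 0, 0, 0, 0, 0.7, 30], [0, 0, 0, 0, 0, 1.4, 30], [0, 0, 0, 0, 0, 2.1, 30], [0, 0, 0, 0, 0, 2.8, 30], [0, 0, 0, 0, 0, 3.5, 30], [0, 0, 0, 0, 0, 4.2, 30], [0, 0, 0, 0, 0, 4.6, 30], [0, 0, 0, 0, 0, 4.6, 30], [0, 0, 0, 0, 0, 4.6, 30]]

```text
time_s: 8.1
tcp_pos: [0.5517, -0.0391, 0.025]
orientation: [0.959, 0.283, 0.003, 0.001]
wrist_force: [11.2, -0.4, -4.7]
grip_width: 0.0398
grasp_force: 49.9
```

```bash
python3 -c "
from h import *
print('yaw',yaw(),manip.get_state()['joints'])
print('est thread',1.85-(yaw()-np.pi/2+np.pi/3+.32))"
```

```text
yaw 0.5741755713304649 [-2.09787290e-01  5.78063627e-01  1.66094242e+00  1.11227238e-03
  8.96773492e-01  7.86150037e-01]
est thread 1.4794232042678341
```

>>> servo_tool:
  commands:
    - [[0, 0, 0, 0, 0, 0, 65], [0, 0, 0, 0, 0, 0, 65], [0, 0, 0, 0, 0, 0, 65], [0, 0, 0, 0, 0, 0, 65], [0, 0, -1.2, 0, 0, 0, 65], [0, 0, -2.4, 0, 0, 0, 65], [-0.9, 0, -3.5, 0, 0, 0, 65], [-1.8, 0, -4.7, 0, 0, 0, 65], [-1.8, 0, -4.7, 0, 0, 0, 65], [-1.8, 0, -4.7, 0, 0, 0, 65]]

```text
time_s: 9.1
tcp_pos: [0.4887, -0.0787, 0.2147]
orientation: [0.959, 0.283, 0.002, 0.001]
wrist_force: [0.2, 0.5, -1.1]
grip_width: 0.0651
grasp_force: 0.0
```

```bash
python3 look.py w5; python3 st.py w5
python3 - <<'E'
from h import *
# mat wrench from both fixed views: blue handle and grey jaws
for n in('top','scene'):
    im,d,p,c=grab(n)
    vv,uu=np.mgrid[0:384,0:512]
    Dr=np.stack([(uu-p['cx'])/p['fx'],-(vv-p['cy'])/p['fy'],-np.ones(uu.shape)],-1)@c[:3,:3].T
    W=c[:3,3]+Dr*d[...,None]
    for nm,m in(('handle',mask(im,(105,130,60),(125,255,255))),('steel',mask(im,(0,0,130),(180,50,255))),('cork',mask(im,(6,80,60),(22,230,240)))):
        for a,ce,l in blobs(m,100):
            w0=W[l];ww=w0[:,:2].mean(0)
            if not(.38<ww[0]<.66 and .2<ww[1]<.45): continue
            if nm!='cork' :
                P=np.array([onplane(p,c,u,v,.02)[:2] for v,u in np.argwhere(l)]).astype(np.float32)
            else: P=np.array([onplane(p,c,u,v,.006)[:2] for v,u in np.argwhere(l)]).astype(np.float32)
            (cx,cy),wh,an=cv2.minAreaRect(P); b=cv2.boxPoints(((cx,cy),wh,an))
            e=P-P.mean(0);sv=np.linalg.svd(e,full_matrices=False)[2][0]
            print(n,nm,a,ce,'z',np.median(w0[:,2]).round(4),'rect',round(cx,4),round(cy,4),np.round(wh,4),'ang',round(an,1),'pca',np.degrees(np.arctan2(sv[1],sv[0])).round(1),'cen',P.mean(0).round(4))
E
```

```text
[ 0.4887 -0.0787  0.2147] yaw 0.5742 9.1
stud [ 0.5505 -0.039 ] [ 0.5505 -0.0389] 0.0951 398
stripe 81 0.0282 ang 0.108 z 0.0479
yellow 203 0.0478 0.032
red 168 0.0476 -0.67
comp 65 [268.8  88. ] ang 0.066 [226. 221. 212.]
jig x -0.319
top handle 367 [146.5 217.1] z 0.0191 rect 0.4666 0.3018 [0.1067 0.0234] ang 21.8 pca -158.1 cen [0.4663 0.3017]
top steel 436 [135.8 186.4] z 0.0192 rect 0.5539 0.3365 [0.0815 0.0689] ang 22.3 pca 124.0 cen [0.547  0.3341]
top steel 1383 [172.9 236.4] z -0.0005 rect 0.4296 0.2259 [0.1344 0.2441] ang 59.3 pca 147.5 cen [0.4174 0.2307]
top cork 3101 [140.7 192.5] z 0.0053 rect 0.53 0.3243 [0.2415 0.1229] ang 18.6 pca -161.4 cen [0.5336 0.3242]
scene handle 334 [382.2 184.6] z 0.0187 rect 0.4715 0.2992 [0.1025 0.0271] ang 21.2 pca 21.0 cen [0.4733 0.3001]
scene steel 404 [404.  209.5] z 0.0189 rect 0.5567 0.3386 [0.0792 0.0678] ang 22.5 pca 128.6 cen [0.5501 0.3355]
scene cork 2912 [399.  215.9] z 0.0049 rect 0.5338 0.324 [0.2401 0.1224] ang 18.8 pca 20.5 cen [0.5551 0.3253]
```

Stripe reads about 0.06 and the jig x axis about -0.32, so thread is about 1.47, inside the yellow band. The wrench origin comes out at about (0.572, 0.3435) with yaw 0.38 from both views. Next: hover over the handle.

```bash
python3 -c "
from h import *
mv([.498,.314,.17],.38)"
```

```text
shift [ 5.533 -8.067  1.033] turn [-0.017  0.012  1.403]
```

>>> servo_tool:
  commands:
    - [[5.5, -8.1, 1.0, 0, 0, 1.4, 65], [5.5, -8.1, 1.0, 0, 0, 1.4, 65], [5.5, -8.1, 1.0, 0, 0, 1.4, 65], [5.5, -8.1, 1.0, 0, 0, 1.4, 65], [5.5, -8.1, 1.0, 0, 0, 1.4, 65], [5.5, -8.1, 1.0, 0, 0, 1.4, 65], [5.5, -8.1, 1.0, 0, 0, 1.4, 65], [5.5, -8.1, 1.0, 0, 0, 1.4, 65], [5.5, -8.1, 1.0, 0, 0, 1.4, 65], [5.5, -8.1, 1.0, 0, 0, 1.4, 65]]

```text
time_s: 10.25
tcp_pos: [0.4952, 0.315, 0.1697]
orientation: [0.982, 0.191, -0.002, 0.001]
wrist_force: [1.3, -1.0, -0.2]
grip_width: 0.0649
grasp_force: 0.0
```

```bash
python3 look.py w6
cat > wr.py <<'E'
from h import *
import sys
D=np.load(f'pics/{sys.argv[1]}.npz');im,d,c=D['im'],D['d'],D['c'];p=manip.camera_params('wrist');z=float(sys.argv[2])
for nm,m in(('handle',mask(im,(105,130,60),(125,255,255))),('steel',mask(im,(0,0,120),(180,45,255)))):
    for a,ce,l in blobs(m,400)[:8]:
        P=np.array([onplane(p,c,u,v,z)[:2] for v,u in np.argwhere(l)]).astype(np.float32)
        (cx,cy),wh,an=cv2.minAreaRect(P);w=depthpt(p,c,*ce,np.median(d[l]))
        if max(wh)<.2: print(nm,a,ce,'z',w[2].round(4),'rect',round(cx,4),round(cy,4),np.round(wh,4),'ang',round(an,1))
E
python3 wr.py w6 .02; python3 -c "
from h import *
mv([.498,.314,.17],.38)"
```

```text
[0.4952 0.315  0.1697] yaw 0.3836 10.25
handle 1547 [257.8 191.4] z 0.0215 rect 0.4684 0.3032 [0.1056 0.0247] ang 21.6
steel 2507 [258.4 121.3] z 0.0192 rect 0.5556 0.3378 [0.0822 0.0706] ang 22.0
steel 590 [490.6 196.6] z 0.03 rect 0.5765 0.0288 [0.0444 0.0277] ang 71.8
steel 1453 [487.8 256.7] z 0.2765 rect 0.4957 -0.0392 [0.1682 0.0566] ang 68.1
steel 401 [ 31.6 309.7] z 0.2786 rect 0.1718 0.5473 [0.045 0.042] ang 22.0
shift [0.056 0.018 0.011] turn [0.004 0.027 0.013]
```

View pics/w6.png

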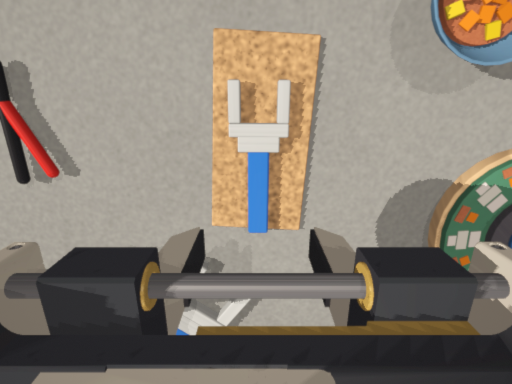

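The mat wrench is clear in the picture: jaws up at (258,120), blue handle at (258,192). I descend on the handle.

>>> servo_tool:
  commands:
    - [[0.08, 0.03, 1.2, 0, 0, 0, 65], [0.08, 0.03, 2.4, 0, 0, 0, 65], [0.08, 0.03, 3.4, 0, 0, 0, 65], [0.08, 0.03, 4.2, 0, 0, 0, 65], [0.08, 0.03, 4.6, 0, 0, 0, 65], [0.08, 0.03, 4.75, 0, 0, 0, 65], [0.08, 0.03, 4.75, 0, 0, 0, 65], [0.08, 0.03, 4.75, 0, 0, 0, 65]]

```text
time_s: 11.1
tcp_pos: [0.5009, 0.3136, -0.0163]
orientation: [0.982, 0.189, 0.001, -0.0]
wrist_force: [0.5, 0.1, 0.2]
grip_width: 0.0652
grasp_force: 0.0
```

```bash
python3 look.py w7; python3 wr.py w7 .02
python3 - <<'E'
from h import *
D=np.load('pics/w7.npz');d,c=D['d'],D['c'];p=manip.camera_params('wrist')
for u,v in((190,235),(192,228),(196,232),(324,235),(318,232)): print(u,v,depthpt(p,c,u,v,d[v,u]).round(4))
E
```

```text
[ 0.5009  0.3136 -0.0163] yaw 0.3794 11.1
handle 2331 [253.3 243.7] z 0.0212 rect 0.5005 0.3162 [0.0382 0.025 ] ang 21.7
handle 1022 [253.5 312. ] z 0.021 rect 0.454 0.2977 [0.021 0.025] ang 21.8
steel 11204 [253.4 150.9] z 0.0188 rect 0.5564 0.3384 [0.0808 0.0704] ang 21.7
steel 2501 [268.7 291.1] z 0.1003 rect 0.4665 0.2923 [0.0241 0.1254] ang 21.4
steel 455 [173.1 312.5] z 0.0782 rect 0.4313 0.3454 [0.0278 0.0119] ang 21.8
190 235 [0.4974 0.3537 0.0287]
192 228 [0.491  0.3552 0.0077]
196 232 [0.4985 0.3512 0.025 ]
324 235 [0.5256 0.2825 0.0282]
318 232 [0.5241 0.2844 0.023 ]
```

>>> servo_tool:
  commands:
    - [[0, -0.05, 0.12, 0, 0, 0, 65], [0, -0.05, 0.12, 0, 0, 0, 65], [0, -0.05, 0.12, 0, 0, 0, 65]]

```text
time_s: 11.45
tcp_pos: [0.4992, 0.3159, -0.0219]
orientation: [0.982, 0.189, 0.0, -0.0]
wrist_force: [0.6, -1.6, 0.0]
grip_width: 0.065
grasp_force: 0.0
```

```bash
python3 look.py w8
python3 - <<'E'
from h import *
D=np.load('pics/w8.npz');d,c=D['d'],D['c'];p=manip.camera_params('wrist')
vv,uu=np.mgrid[0:384,0:512]
Dr=np.stack([(uu-p['cx'])/p['fx'],-(vv-p['cy'])/p['fy'],-np.ones(uu.shape)],-1)@c[:3,:3].T
W=c[:3,3]+Dr*d[...,None]
for u in range(184,202,3): print(u,[W[v,u,2].round(3) for v in range(222,242,2)])
E
```

```text
[ 0.4992  0.3159 -0.0219] yaw 0.3807 11.45
184 [np.float64(0.007), np.float64(0.007), np.float64(0.007), np.float64(0.007), np.float64(0.007), np.float64(0.018), np.float64(0.021), np.float64(0.024), np.float64(0.026), np.float64(0.029)]
187 [np.float64(0.008), np.float64(0.008), np.float64(0.008), np.float64(0.007), np.float64(0.007), np.float64(0.019), np.float64(0.022), np.float64(0.023), np.float64(0.026), np.float64(0.029)]
190 [np.float64(0.007), np.float64(0.007), np.float64(0.008), np.float64(0.007), np.float64(0.016), np.float64(0.018), np.float64(0.021), np.float64(0.023), np.float64(0.025), np.float64(0.029)]
193 [np.float64(0.007), np.float64(0.007), np.float64(0.007), np.float64(0.008), np.float64(0.016), np.float64(0.019), np.float64(0.021), np.float64(0.023), np.float64(0.027), np.float64(0.029)]
196 [np.float64(0.007), np.float64(0.008), np.float64(0.008), np.float64(0.013), np.float64(0.016), np.float64(0.019), np.float64(0.022), np.float64(0.022), np.float64(0.025), np.float64(0.026)]
199 [np.float64(0.007), np.float64(0.008), np.float64(0.008), np.float64(0.012), np.float64(0.014), np.float64(0.015), np.float64(0.019), np.float64(0.021), np.float64(0.023), np.float64(0.025)]
```

>>> servo_tool:
  commands:
    - [[0, 0, 0.06, 0, 0, 0, 65], [0, 0, 0.06, 0, 0, 0, 40], [0, 0, 0.06, 0, 0, 0, 18], [0, 0, 0.06, 0, 0, 0, 18], [0, 0, 0.06, 0, 0, 0, 18], [0, 0, 0.06, 0, 0, 0, 18], [0, 0, 0.06, 0, 0, 0, 18], [0, 0, 0.06, 0, 0, 0, 18]]
  grip_force: 60

```text
time_s: 12.3
tcp_pos: [0.4993, 0.3156, -0.0245]
orientation: [0.982, 0.189, 0.0, 0.0]
wrist_force: [1.7, -0.7, 0.3]
grip_width: 0.0254
grasp_force: 60.0
```

>>> servo_tool:
  commands:
    - [[0, 0, -0.6, 0, 0, 0, 18], [0, 0, -1.4, 0, 0, 0, 18], [0, 0, -2.4, 0, 0, 0, 18], [0, 0, -3.4, 0, 0, 0, 18], [0, 0, -4.0, 0, 0, 0, 18], [0, 0, -4.0, 0, 0, 0, 18], [0, 0, -4.0, 0, 0, 0, 18]]

```text
time_s: 13.0
tcp_pos: [0.4985, 0.3153, 0.1343]
orientation: [0.982, 0.189, -0.001, 0.0]
wrist_force: [-0.2, -0.8, -4.1]
grip_width: 0.0255
grasp_force: 60.0
```

```bash
python3 look.py w9
cat > held.py <<'E'
from h import *
import sys
p=manip.camera_params('wrist');M=np.array(p['mount'])
D=np.load(f'pics/{sys.argv[1]}.npz');im,d=D['im'],D['d']
vv,uu=np.mgrid[0:384,0:512]
W=M[:3,3]+(np.stack([(uu-p['cx'])/p['fx'],-(vv-p['cy'])/p['fy'],-np.ones(uu.shape)],-1)@M[:3,:3].T)*d[...,None]
# steel of the wrench: above fingers, tool z near the tips
m=(mask(im,(0,0,110),(180,60,255))>0)&(d>0)&(W[...,2]>-.075)&(W[...,2]<-.01)&(abs(W[...,1])<.05)&(W[...,0]>.018)&(W[...,0]<.13)
b=max(blobs(m.astype(np.uint8),200),key=lambda t:t[0])[2]
q=W[b];A=np.c_[q[:,:2],np.ones(len(q))];k=np.linalg.lstsq(A,q[:,2],rcond=None)[0];r=q[:,2]-A@k
g=abs(r-np.median(r))<.004;k=np.linalg.lstsq(A[g],q[g,2],rcond=None)[0]
(cx,cy),wh,an=cv2.minAreaRect(q[g][:,:2].astype(np.float32))
print(b.sum(),'plane slope x,y',k[:2].round(3),'z0',k[2].round(4),'rect',round(cx,4),round(cy,4),np.round(wh,4),round(an,2),'top z at rect',(k@[cx,cy,1]).round(4))
E
python3 held.py w9
```

```text
[0.4985 0.3153 0.1343] yaw 0.3804 13.0
12641 plane slope x,y [0.009 0.   ] z0 -0.0458 rect 0.0604 -0.0004 [0.0841 0.0715] 0.33 top z at rect -0.0452
```

The wrench is held flat, with its origin at tool x of about +0.080 and its underside at tool z of about -0.031. Next I hover with the jaws above the nut.

```bash
python3 -c "
from h import *
mv([.4842,-.0828,.11],.584)"
```

```text
shift [-4.01   9.108  0.598] turn [-0.002  0.027 -1.458]
```

>>> servo_tool:
  commands:
    - [[-4.0, 9.1, 0.0, 0, 0, -1.45, 18], [-4.0, 9.1, 0.0, 0, 0, -1.45, 18], [-4.0, 9.1, 0.0, 0, 0, -1.45, 18], [-4.0, 9.1, 0.0, 0, 0, -1.45, 18], [-4.0, 9.1, 0.0, 0, 0, -1.45, 18], [-4.0, 9.1, 0.0, 0, 0, -1.45, 18], [-4.0, 9.1, 0.0, 0, 0, -1.45, 18], [-4.0, 9.1, 0.0, 0, 0, -1.45, 18], [-4.0, 9.1, 0.6, 0, 0, -1.45, 18], [-4.0, 9.1, 0.6, 0, 0, -1.45, 18]]

```text
time_s: 14.05
tcp_pos: [0.4824, -0.0822, 0.1072]
orientation: [0.958, 0.286, -0.004, -0.003]
wrist_force: [0.1, 0.2, -3.0]
grip_width: 0.0251
grasp_force: 60.0
```

>>> servo_tool:
  commands:
    - [[0, 0, 0, 0, 0, 0, 18], [0, 0, 0, 0, 0, 0, 18]]

```text
time_s: 14.25
tcp_pos: [0.4858, -0.0806, 0.1114]
orientation: [0.958, 0.288, -0.0, -0.0]
wrist_force: [1.1, 0.4, -3.1]
grip_width: 0.0255
grasp_force: 60.0
```

```bash
python3 look.py w10; python3 held.py w10; python3 st.py w10; python3 -c "
from h import *
mv([.4842,-.0828,.11],.584)"
```

```text
[ 0.4858 -0.0806  0.1114] yaw 0.5845 14.25
12660 plane slope x,y [0.008 0.001] z0 -0.0457 rect 0.0613 -0.0003 [0.0824 0.0713] 0.36 top z at rect -0.0452
stud [ 0.5504 -0.0392] [ 0.5506 -0.039 ] 0.0951 886
stripe 138 0.0291 ang 0.058 z 0.0481
yellow 414 0.0479 0.028
comp 122 [276.4  77.8] ang 0.057 [226. 219. 208.]
shift [-0.069  0.018  0.043] turn [ 0.    -0.002  0.005]
```

View pics/w10.png

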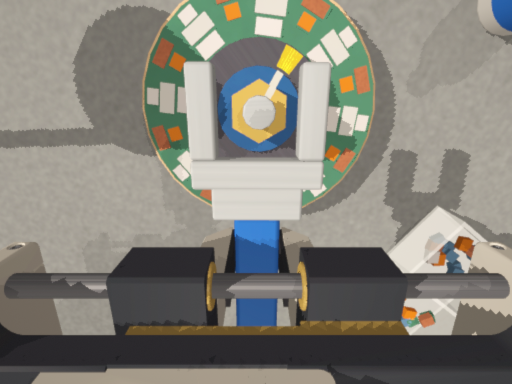

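The picture shows the jaws straddling the nut (258,112) squarely, with the flats parallel to the jaws and the stripe on yellow. I make a small correction and then lower.

>>> servo_tool:
  commands:
    - [[-0.08, 0.03, 0, 0, 0, 0, 18], [-0.08, 0.03, 0, 0, 0, 0, 18], [-0.08, 0.03, 0.3, 0, 0, 0, 18], [-0.08, 0.03, 0.6, 0, 0, 0, 18], [-0.08, 0.03, 0.7, 0, 0, 0, 18], [-0.08, 0.03, 0.7, 0, 0, 0, 18]]

```text
time_s: 14.9
tcp_pos: [0.4835, -0.0842, 0.0832]
orientation: [0.958, 0.287, -0.0, -0.0]
wrist_force: [0.2, 0.4, -2.8]
grip_width: 0.0254
grasp_force: 60.0
```

```bash
python3 look.py w11; python3 held.py w11; python3 st.py w11; python3 -c "
from h import *
mv([.5506-.0802*np.cos(.5805),-.039-.0802*np.sin(.5805),.026],.5805)"
```

```text
[ 0.4835 -0.0842  0.0832] yaw 0.5831 14.9
12625 plane slope x,y [0.008 0.001] z0 -0.0457 rect 0.0611 -0.0004 [0.0832 0.0713] 0.34 top z at rect -0.0452
stud [ 0.5504 -0.0392] [ 0.5506 -0.039 ] 0.0951 1202
stripe 169 0.0293 ang 0.066 z 0.0481
yellow 545 0.048 0.026
comp 155 [276.6  69.2] ang 0.055 [228. 221. 209.]
shift [ 0.011 -0.034  1.442] turn [ 0.    -0.001  0.018]
```

>>> servo_tool:
  commands:
    - [[0.0, -0.025, 0.2, 0, 0, 0, 18], [0.0, -0.025, 0.5, 0, 0, 0, 18], [0.0, -0.025, 0.8, 0, 0, 0, 18], [0.0, -0.025, 1.1, 0, 0, 0, 18], [0.0, -0.025, 1.35, 0, 0, 0, 18], [0.0, -0.025, 1.4, 0, 0, 0, 18], [0.0, -0.025, 1.4, 0, 0, 0, 18]]

```text
time_s: 15.65
tcp_pos: [0.4832, -0.0836, 0.0272]
orientation: [0.958, 0.287, -0.0, -0.0]
wrist_force: [0.4, 1.0, -2.9]
grip_width: 0.0253
grasp_force: 60.0
```

```bash
python3 look.py w12; python3 held.py w12; python3 st.py w12
cat > arc.py <<'E'
from h import *
import sys
# rows for turning the wrench clockwise about the nut from the present yaw
C=np.array([.5506,-.039]);L=.0803;y0=yaw();s=manip.get_state();T=s['tcp_pos'];ex=np.array([np.cos(y0),np.sin(y0)]);ey=np.array([np.sin(y0),-np.cos(y0)])
for a in map(float,sys.argv[1:]):
    y=y0-a;P=C-L*np.array([np.cos(y),np.sin(y)]);q=P-T[:2];print(a,'x %.3f y %.3f turn %.2f'%(q@ex/.04,q@ey/.04,np.degrees(a)/8))
E
python3 arc.py 0 .1 .2 .3 .4 .5
```

```text
[ 0.4832 -0.0836  0.0272] yaw 0.5828 15.65
12343 plane slope x,y [0.007 0.   ] z0 -0.0457 rect 0.0617 -0.0005 [0.0819 0.0713] 0.36 top z at rect -0.0453
stud [ 0.5504 -0.0392] [ 0.5507 -0.039 ] 0.0951 2478
stripe 264 0.03 ang 0.061 z 0.0481
yellow 999 0.0479 0.026
red 582 0.0505 -0.683
comp 258 [285.   58.2] ang 0.052 [230. 223. 209.]
jig x -0.329
0.0 x 0.008 y -0.009 turn 0.00
0.1 x 0.018 y -0.210 turn 0.72
0.2 x 0.048 y -0.408 turn 1.43
0.3 x 0.098 y -0.603 turn 2.15
0.4 x 0.167 y -0.791 turn 2.86
0.5 x 0.254 y -0.972 turn 3.58
```

>>> servo_tool:
  commands:
    - [[0.01, -0.11, 0, 0, 0, 0.36, 18], [0.02, -0.21, 0, 0, 0, 0.72, 18], [0.03, -0.31, 0, 0, 0, 1.07, 18], [0.05, -0.41, 0, 0, 0, 1.43, 18], [0.07, -0.51, 0, 0, 0, 1.79, 18], [0.1, -0.6, 0, 0, 0, 2.15, 18], [0.13, -0.7, 0, 0, 0, 2.5, 18], [0.17, -0.79, 0, 0, 0, 2.86, 18], [0.17, -0.79, 0, 0, 0, 2.86, 18]]

```text
time_s: 16.6
tcp_pos: [0.473, -0.0541, 0.0283]
orientation: [0.996, 0.092, 0.002, 0.001]
wrist_force: [2.8, -3.0, -3.4]
grip_width: 0.0256
grasp_force: 60.0
```

```bash
python3 look.py w13; python3 held.py w13; python3 st.py w13;python3 arc.py 0 .1 .2 .3 .4 .5
```

```text
[ 0.473  -0.0541  0.0283] yaw 0.1837 16.6
13058 plane slope x,y [ 0.032 -0.014] z0 -0.0466 rect 0.0615 -0.0005 [0.072  0.0803] 89.14 top z at rect -0.0447
stud [ 0.5505 -0.0392] [ 0.5507 -0.0391] 0.0951 2411
stripe 264 0.0298 ang -0.135 z 0.0481
yellow 1016 0.0477 0.029
red 710 0.049 -0.658
comp 260 [274.3  56.8] ang -0.143 [230. 223. 210.]
comp 3 [244.  62.] ang 0.457 [179. 163. 148.]
jig x -0.315
0.0 x -0.032 y -0.016 turn 0.00
0.1 x -0.022 y -0.216 turn 0.72
0.2 x 0.008 y -0.414 turn 1.43
0.3 x 0.058 y -0.609 turn 2.15
0.4 x 0.127 y -0.797 turn 2.86
0.5 x 0.214 y -0.978 turn 3.58
```

>>> servo_tool:
  commands:
    - [[-0.03, -0.11, 0, 0, 0, 0.36, 18], [-0.02, -0.22, 0, 0, 0, 0.72, 18], [-0.01, -0.32, 0, 0, 0, 1.07, 18], [0.01, -0.41, 0, 0, 0, 1.43, 18], [0.03, -0.51, 0, 0, 0, 1.79, 18], [0.06, -0.61, 0, 0, 0, 2.15, 18], [0.09, -0.7, 0, 0, 0, 2.5, 18], [0.13, -0.8, 0, 0, 0, 2.86, 18], [0.13, -0.8, 0, 0, 0, 2.86, 18]]

```text
time_s: 17.55
tcp_pos: [0.4735, -0.0225, 0.0284]
orientation: [0.994, -0.108, 0.003, 0.001]
wrist_force: [5.3, -8.0, -3.5]
grip_width: 0.0253
grasp_force: 60.0
```

```bash
python3 look.py w14; python3 held.py w14; python3 st.py w14;python3 arc.py 0 .05 .1 .15 .2
```

```text
[ 0.4735 -0.0225  0.0284] yaw -0.2159 17.55
14582 plane slope x,y [ 0.058 -0.035] z0 -0.0476 rect 0.0592 -0.0003 [0.079  0.0706] 2.25 top z at rect -0.0441
stud [ 0.5504 -0.0392] [ 0.5507 -0.0392] 0.0952 2404
stripe 229 0.03 ang -0.541 z 0.0482
yellow 993 0.0478 0.03
red 931 0.0477 -0.673
comp 228 [275.   55.9] ang -0.54 [208. 199. 184.]
jig x -0.322
0.0 x -0.036 y -0.009 turn 0.00
0.05 x -0.033 y -0.110 turn 0.36
0.1 x -0.026 y -0.210 turn 0.72
0.15 x -0.013 y -0.309 turn 1.07
0.2 x 0.004 y -0.408 turn 1.43
```

>>> servo_tool:
  commands:
    - [[-0.03, -0.11, 0, 0, 0, 0.36, 18], [-0.03, -0.21, 0, 0, 0, 0.72, 18], [-0.02, -0.27, 0, 0, 0, 0.93, 18], [-0.02, -0.27, 0, 0, 0, 0.93, 18], [-0.02, -0.27, 0, 0, 0, 0.93, 18], [-0.02, -0.27, 0, 0, 0, 0.93, 18], [-0.02, -0.27, 0, 0, 0, 0.93, 18]]

```text
time_s: 18.3
tcp_pos: [0.4764, -0.0127, 0.0287]
orientation: [0.985, -0.172, 0.004, 0.001]
wrist_force: [8.8, -10.3, -6.6]
grip_width: 0.0255
grasp_force: 60.0
```

```bash
python3 look.py w15; python3 held.py w15; python3 st.py w15;python3 arc.py -.05 -.1 -.15
```

```text
[ 0.4764 -0.0127  0.0287] yaw -0.345 18.3
14751 plane slope x,y [ 0.066 -0.042] z0 -0.0475 rect 0.0614 -0.0003 [0.0817 0.0709] 0.73 top z at rect -0.0435
stud [ 0.5504 -0.0391] [ 0.5507 -0.0392] 0.0951 2393
stripe 227 0.0301 ang -0.661 z 0.0482
yellow 973 0.0479 0.029
red 932 0.0478 -0.673
comp 227 [274.6  55.7] ang -0.661 [208. 200. 185.]
jig x -0.322
-0.05 x -0.036 y 0.092 turn -0.36
-0.1 x -0.029 y 0.192 turn -0.72
-0.15 x -0.016 y 0.292 turn -1.07
```

Stripe is at -0.661, red centre about -0.67, so thread is about 2.19. I back off through the play, then lift.

>>> servo_tool:
  commands:
    - [[-0.03, 0.09, 0, 0, 0, -0.36, 18], [-0.03, 0.19, 0, 0, 0, -0.72, 18], [-0.01, 0.33, 0, 0, 0, -1.2, 18], [-0.01, 0.33, 0, 0, 0, -1.2, 18], [-0.01, 0.33, 0, 0, 0, -1.2, 18], [-0.01, 0.33, 0, 0, 0, -1.2, 18]]

```text
time_s: 18.95
tcp_pos: [0.4677, -0.0229, 0.0276]
orientation: [0.996, -0.09, 0.0, 0.0]
wrist_force: [-0.1, -4.9, -0.9]
grip_width: 0.0254
grasp_force: 60.1
```

```bash
python3 look.py w16; python3 held.py w16; python3 st.py w16;python3 arc.py 0 -.03
```

```text
[ 0.4677 -0.0229  0.0276] yaw -0.1793 18.95
15549 plane slope x,y [ 0.173 -0.082] z0 -0.053 rect 0.0769 -0.001 [0.0741 0.109 ] 86.39 top z at rect -0.0396
stud [ 0.5504 -0.0393] [ 0.5507 -0.0392] 0.0951 2548
stripe 213 0.0307 ang -0.663 z 0.0482
yellow 765 0.0455 0.037
red 952 0.0476 -0.677
comp 213 [286.6  47.3] ang -0.663 [206. 198. 183.]
jig x -0.32
0.0 x 0.102 y 0.028 turn 0.00
-0.03 x 0.103 y 0.088 turn -0.21
```

>>> servo_tool:
  commands:
    - [[0.06, 0.04, 0, 0, 0, -0.1, 18], [0.06, 0.04, 0, 0, 0, -0.1, 18], [0.06, 0.04, -0.4, 0, 0, -0.1, 18], [0.06, 0.04, -0.9, 0, 0, -0.1, 18], [0.06, 0.04, -1.6, 0, 0, -0.1, 18], [0.06, 0.04, -2.4, 0, 0, -0.1, 18], [0.06, 0.04, -2.8, 0, 0, -0.1, 18], [0.06, 0.04, -2.8, 0, 0, -0.1, 18]]

```text
time_s: 19.8
tcp_pos: [0.4712, -0.0243, 0.1415]
orientation: [0.997, -0.082, 0.003, -0.0]
wrist_force: [0.3, -0.2, -3.6]
grip_width: 0.0255
grasp_force: 60.0
```

```bash
python3 look.py w17; python3 held.py w17; python3 st.py w17; python3 -c "
from h import *
mv([.4985,.3155,.13],.381)"
```

```text
[ 0.4712 -0.0243  0.1415] yaw -0.1635 19.8
12563 plane slope x,y [0.008 0.001] z0 -0.0458 rect 0.0608 -0.0007 [0.0823 0.0713] 0.43 top z at rect -0.0453
stud [ 0.5504 -0.039 ] [ 0.5505 -0.0391] 0.0951 688
stripe 84 0.0293 ang -0.655 z 0.0481
yellow 339 0.0476 0.03
red 302 0.0475 -0.675
comp 77 [274.6  75.4] ang -0.664 [196. 188. 174.]
jig x -0.323
shift [-0.681 -8.494  0.25 ] turn [-1.0e-03 -1.4e-02 -3.9e+00]
```

>>> servo_tool:
  commands:
    - [[-0.68, -8.5, 0, 0, 0, -3.9, 18], [-0.68, -8.5, 0, 0, 0, -3.9, 18], [-0.68, -8.5, 0, 0, 0, -3.9, 18], [-0.68, -8.5, 0, 0, 0, -3.9, 18], [-0.68, -8.5, 0, 0, 0, -3.9, 18], [-0.68, -8.5, 0, 0, 0, -3.9, 18], [-0.68, -8.5, 0, 0, 0, -3.9, 18], [-0.68, -8.5, 0, 0, 0, -3.9, 18], [-0.68, -8.5, 0.25, 0, 0, -3.9, 18], [-0.68, -8.5, 0.25, 0, 0, -3.9, 18]]

```text
time_s: 20.85
tcp_pos: [0.4965, 0.3139, 0.1262]
orientation: [0.982, 0.189, -0.003, 0.001]
wrist_force: [0.2, -0.6, -3.7]
grip_width: 0.0252
grasp_force: 60.0
```

>>> servo_tool:
  commands:
    - [[0, 0, 0, 0, 0, 0, 18], [0, 0, 0, 0, 0, 0, 18], [0, 0, 0, 0, 0, 0, 18]]

```text
time_s: 21.15
tcp_pos: [0.4987, 0.3145, 0.1298]
orientation: [0.982, 0.188, 0.0, -0.0]
wrist_force: [0.4, 0.1, -3.8]
grip_width: 0.0254
grasp_force: 60.0
```

```bash
python3 -c "
from h import *
print(manip.get_state()['wrist_force'])
mv([.4985,.3155,-.0225],.381)"
```

```text
[ 0.41848302  0.12324932 -3.83538526]
shift [ 2.000e-03 -2.400e-02  3.807e+00] turn [-0.001 -0.005 -0.014]
```

Lowering to 1–2 mm above the pick height, then settling down gently.

>>> servo_tool:
  commands:
    - [[0, -0.02, 0.9, 0, 0, 0, 18], [0, -0.02, 1.9, 0, 0, 0, 18], [0, -0.02, 2.8, 0, 0, 0, 18], [0, -0.02, 3.4, 0, 0, 0, 18], [0, -0.02, 3.7, 0, 0, 0, 18], [0, -0.02, 3.82, 0, 0, 0, 18], [0, -0.02, 3.82, 0, 0, 0, 18], [0, -0.02, 3.82, 0, 0, 0, 18]]

```text
time_s: 21.95
tcp_pos: [0.4991, 0.3164, -0.0219]
orientation: [0.982, 0.189, 0.001, -0.0]
wrist_force: [-0.4, -0.1, -3.7]
grip_width: 0.0254
grasp_force: 60.0
```

>>> servo_tool:
  commands:
    - [[0, 0, 0.05, 0, 0, 0, 18], [0, 0, 0.05, 0, 0, 0, 18]]

```text
time_s: 22.15
tcp_pos: [0.4986, 0.3162, -0.0245]
orientation: [0.982, 0.189, 0.001, -0.0]
wrist_force: [0.1, -0.3, -0.2]
grip_width: 0.0251
grasp_force: 60.0
```

>>> servo_tool:
  commands:
    - [[0, 0, 0, 0, 0, 0, 40], [0, 0, 0, 0, 0, 0, 60], [0, 0, 0, 0, 0, 0, 60], [0, 0, 0, 0, 0, 0, 60], [0, 0, -1, 0, 0, 0, 60], [0, 0, -2, 0, 0, 0, 60], [0, 0, -3, 0, 0, 0, 60], [0, 0, -4.5, 0, 0, 0, 60], [0, 0, -4.5, 0, 0, 0, 60], [0, 0, -4.5, 0, 0, 0, 60]]

```text
time_s: 23.15
tcp_pos: [0.4992, 0.3165, 0.1571]
orientation: [0.982, 0.189, 0.003, -0.001]
wrist_force: [0.2, 0.4, -1.0]
grip_width: 0.0601
grasp_force: 0.0
```

```bash
python3 look.py w18; python3 wr.py w18 .02
python3 - <<'E'
from h import *
for n in('top',):
    im,d,p,c=grab(n);o=np.load(f'pics/{n}0.npz')['im']
    for b,nm,lo,hi in (((170,80,235,140),'bowl',(95,80,30),(125,255,255)),((310,85,350,130),'bottle',(4,190,150),(16,255,255)),((355,170,415,250),'box',(0,0,150),(180,40,255))):
        x0,y0,x1,y1=b
        r=[]
        for I in(o,im):
            m=mask(I,lo,hi)[y0:y1,x0:x1];q=np.argwhere(m);r.append((len(q),(q.mean(0)[::-1]+[x0,y0]).round(1)))
        print(nm,r)
E
```

```text
[0.4992 0.3165 0.1571] yaw 0.3804 23.15
handle 1627 [256.4 200.1] z 0.0212 rect 0.4674 0.3045 [0.1056 0.0244] ang 21.7
steel 2638 [256.8 128.1] z 0.0194 rect 0.5549 0.3393 [0.0803 0.0704] ang 21.7
steel 597 [497.1 203.9] z 0.0302 rect 0.5759 0.0291 [0.0437 0.0277] ang 71.6
steel 1480 [490.2 262.3] z 0.2655 rect 0.497 -0.0283 [0.1462 0.0588] ang 65.0
steel 662 [183.5 316.6] z 0.2478 rect 0.2735 0.3269 [0.0607 0.0517] ang 23.1
bowl [(809, array([199.8, 104.9])), (799, array([199.8, 104.8]))]
bottle [(92, array([336.4,  96.4])), (92, array([336.4,  96.5]))]
box [(2211, array([382.8, 210.8])), (2256, array([382.8, 211. ]))]
```

The wrench lies flat where it started, the thread is in the red band, and the bowl, bottle and box have not moved. Handing in.

```bash
python3 -c "
from bench import manip
print(manip.job_done())"
```

```text
the job is handed in; nothing more can be done
None
```

I turned the nut by hand to the yellow band (thread about 1.47), then tightened it with the wrench to the red band (about 2.19). The wrench is back flat on its mat, the bystanders have not moved, and the job was handed in at about 23 s; no verdict came back.

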